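Lock a terminal block in its fixture with a torque knob

ROBOT

A 6-joint arm with a two-finger parallel gripper is mounted at the origin on the work surface. World frame = base frame: x ahead of the robot, y to its left, z up, the work surface at z = 0. Lengths are in m, angles in degrees, forces in N, time in s.
With the tool pointing down it reaches from about 0.325 to 0.85 m from the base axis. Payload 4.4 kg.
Tool frame: the origin (TCP) lies at the very end of the fingers, on their centre line; the grasp point (between the pads) lies 19 mm behind it; z points along the fingers, y is the direction in which the jaws open and shut (so a half turn about z gives the same grasp; the last joint's range is limited). The gripper opens to 94 mm and grips with 3 to 60 N. Pads are 16 mm wide; open, the fingers measure 119 mm over their backs; the gripper's body (75 mm by 177 mm) begins 78 mm behind the grasp point.
Start: joints at [-78.524, 11.837, 88.321, -0, 79.842, -8.623], TCP at [0.198, -0.54, 0.17] pointing down, gripper open.
Joint ranges: [-156.59, 156.59], [-49.26, 127.26], [12.9, 141.05], [-63.56, 243.56], [4.71, 150.69], [-161.64, 161.64]. Speed limits (degrees/s): [159.86, 159.86, 180, 180, 180, 180].

INTERFACE

Orientations are given as [roll, pitch, yaw] about the fixed x, y, z axes, in that order (R = Rz(yaw) Ry(pitch) Rx(roll)).
In Python, from rig import arm gives the robot as it stands. The module is installed in compiled form; this text tells all that it offers. Calls block until the motion is done:
- arm.goto(position, orientation): joint-space move of the TCP to a pose.
- arm.move_linear(position, v=0.15, orientation=None): straight line of the TCP; orientation=None keeps the orientation; v is the mean speed in m/s.
- arm.move_j(angles): joint-space move.
- arm.gripper_open() and arm.gripper_close(grip_force=None): open the fingers fully, or close them until they stop; grip_force is the grip in N (None keeps the last).
- arm.sleep(seconds).
- arm.inverse_kinematics(position, orientation): joint angles nearest the present ones, or None.
- arm.get_state(): the state.
- arm.read_camera(name): name is "scene" or "top" or "wrist"; returns a dict with "image" (480x640x3 uint8, red, green, blue), "fx", "fy", "cx", "cy" (pixels), "k1" (the pictures are not rectified: a ray, as slopes to the right and down, at radius r is drawn at 1 + k1 r^2 times it, then the intrinsics apply), "camera_from_world" (4x4, takes a point from world to camera coordinates). Camera axes: x right, y up, looking along -z (the intrinsics and any distortion apply to the point x, -y, -z); pixel columns grow to the right and rows downward; lengths in m; the calibration is good to about 2 mm. A picture is of the moment at which its call begins. There is no depth.
A pose or a line that the arm cannot do raises arm.PlanningError and nothing moves.
- arm.finish_job(): hands the job in, once; it reports no verdict.
The state is a dict: "time_s": time; "q": joint angles; "joint_velocities": joint speeds; "joint_efforts": joint torques, N m; "eef_pos": TCP position; "eef_rot": TCP orientation; "ft_force": force on the tool from outside, world axes, zero at the start; "moment": the same for the moment, N m; "finger_gap": opening from 0.0 (shut) to 1.0 (fully open).
Only numpy, scipy, OpenCV 4.12 (cv2) and the standard library are available. Lean on these libraries where they do the work, as an engineer would, in place of code of your own. Each camera call takes 0.05 s, during which the arm holds its last target.

TASK

Lock the green terminal block in its holding fixture: turn the orange torque knob clockwise (seen from above) until its clamp bar has swung over the block to the stop post and the knob's slip clutch then gives at least one full click. Let go of the knob and leave it there. Do not move the clamp bar of the other fixture, the one with the blue knob.

Things in the scene. Friction and masses are not known exactly. Their poses are not given: they have to be found in the camera images.
- orange_grip (a point): Orange torque knob: upright wing 46 mm long, 14 thick, 44 tall on a round foot 46 mm across, on a bench-fixed dark steel fixture with the green block (top 34 mm above bench). Point: on the knob's vertical axis, mid-grip, 80 mm above bench, 20 below wing top, 24 above foot; around the wing all is free. x along the wing, y across its thickness, z up; turns with the knob.
- latch (a joint): Swing (rad, grows clockwise from above) of the steel clamp bar, 106 x 14 mm, 43 mm above bench, driven by the orange knob about the same axis. At 0.80 it lies along the green block's middle against the steel stop post and goes no further. Starts at 0.10 to 0.35. Turns easily (0.04 N m), stays where left; turning the knob back swings it back.
- clutch (a joint): Slip (rad, clockwise) of the orange knob on the bar's spindle. Starts at 0: wing in line with the bar. Knob and bar turn together until the bar meets its post; then the clutch slips at a steady 0.2 N m and the wing goes out of line with the bar. A click is 20 degrees (0.35) of slip; more does no harm. One 75 to 80 degree turn clockwise is enough from any start.
- blue_bar_tip (a point): End of the clamp bar of the other fixture, built alike but with a blue wing knob (its top 100 mm above bench) and a white block: leave it alone. The point is 106 mm from the blue knob's axis, 43 mm above bench; x axis along the bar, away from the knob.
Not all that is in view belongs to the job. What is shaped like the part that bears orange_grip but purple is not meant.

How it is judged (in metres and radians):
On the way, in this order (a step that is already met when the one before it is completed fails the run):
1. the orange knob's clamp bar has reached its stop post (value of joint latch above 0.76 rad), for 0.05 s.
2. with the bar at the post, the clutch has slipped by a click (value of joint latch above 0.76 rad and value of joint clutch above 0.3 rad), for 0.1 s.
At the end, for the whole second after the job is handed in: The orange knob's clamp bar lies against its stop post (joint latch above 0.74 of 0.80 rad) and its clutch has slipped by a click (joint clutch above 0.30 rad) (value of joint latch above 0.74 rad and value of joint clutch above 0.3 rad); the robot touches nothing.
It fails at once if the blue knob's clamp bar was moved by more than 15 mm at its tip (distance of blue_bar_tip from where it was at the start of the episode above 0.015 m).
It also fails if it takes over 32 s, if anything falls off the work surface, if the arm or the gripper's body presses on something with over 40 N, if the wrist force passes 120 N, or if a joint passes its speed limit or range.

## Working session

There is one attempt and no reset: what is moved stays moved. The work goes in short steps, each a Python script; the robot and the scene stay as the last script left them, time stands still between calls to the robot, and variables do not carry over. Pictures are saved under pics/ and viewed, and the job is handed in when it is done.

```bash
mkdir -p pics; python3 - <<'E'
from rig import arm
import cv2,pickle
for n in("scene","top","wrist"):
    d=arm.read_camera(n);pickle.dump(d,open(n+".pkl","wb"))
    cv2.imwrite(f"pics/{n}0.png",d["image"][:,:,::-1])
    print(n,d["fx"],d["k1"],d["camera_from_world"].round(3).tolist())
print(arm.get_state())
E
```

```text
scene 507.4982610324693 -0.14355895320191023 [[-0.255, 0.967, 0.021, 0.151], [-0.65, -0.187, 0.737, 0.332], [0.716, 0.175, 0.676, -1.232], [0.0, 0.0, 0.0, 1.0]]
top 596.8814762453882 -0.15192198262870957 [[-0.023, -1.0, -0.004, -0.007], [0.974, -0.024, 0.225, -0.598], [-0.225, 0.002, 0.974, -0.873], [0.0, 0.0, 0.0, 1.0]]
wrist 336.7969908714042 -0.055384721336005714 [[0.343, -0.939, -0.002, -0.574], [0.907, 0.332, -0.257, 0.027], [0.242, 0.086, 0.966, -0.393], [0.0, 0.0, 0.0, 1.0]]
{'time_s': 0.15, 'q': array([-7.85228319e+01,  1.18737209e+01,  8.83839441e+01, -3.52629721e-04,
        7.98415928e+01, -8.62538427e+00]), 'joint_velocities': array([-0.01761379, -0.06914841, -0.35404469, -0.0211217 , -0.08991236,
       -0.07376396]), 'joint_efforts': array([-7.42695693e-05, -3.71308887e+01, -2.81812227e+01,  6.98418380e-02,
        3.26726027e-02, -9.26539383e-05]), 'eef_pos': array([ 0.19745813, -0.53931776,  0.16926779]), 'eef_rot': array([-1.79901813e+02, -1.45429373e-02,  2.01026024e+01]), 'ft_force': array([ 0.90110918, -0.6387214 , -0.51626443]), 'moment': array([0.04814215, 0.00399366, 0.02637563]), 'finger_gap': 1.000532474169059}
```

View pics/scene0.png

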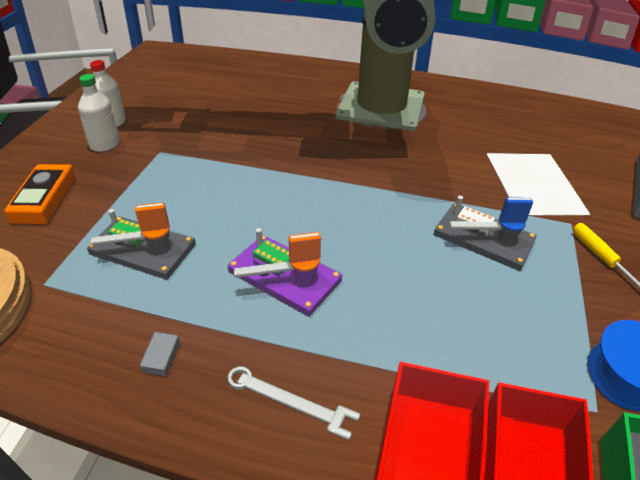

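View pics/top0.png

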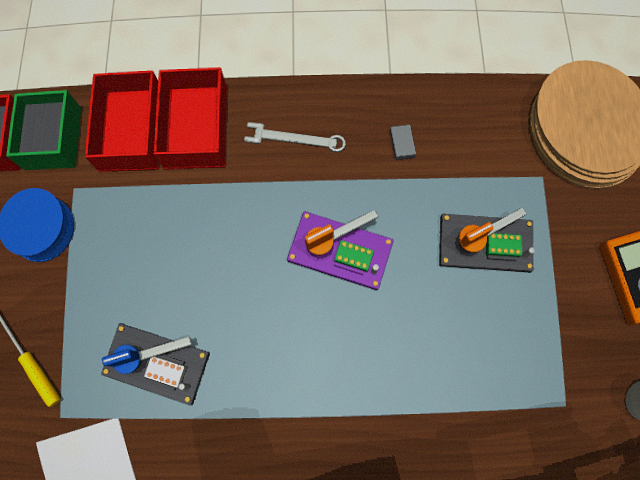

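View pics/wrist0.png

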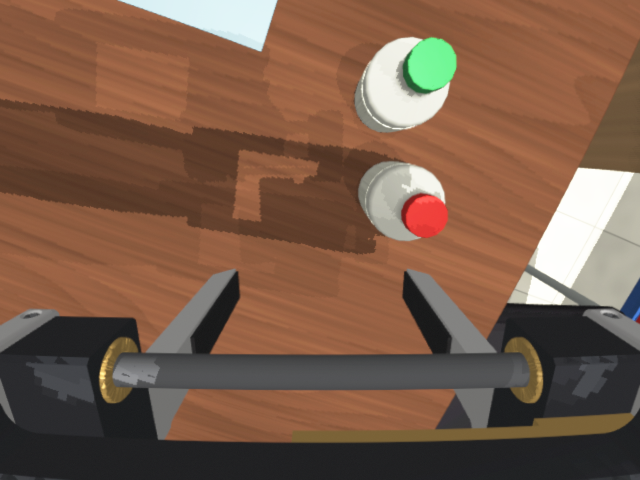

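Top view: the candidates are the orange knob on the dark steel plate (475,236; scene 152,220), the orange knob on the purple plate (320,238; scene 304,250) and the blue knob (122,358). Also orange, but not knobs, is the multimeter at (625,275). By the description I choose (475,236). Next, a close crop to check it.

```bash
cat > h.py <<'E'
import numpy as np,cv2
def ray(d,px):
    K=np.array([[d["fx"],0,d["cx"]],[0,d["fy"],d["cy"]],[0,0,1]])
    p=cv2.undistortPoints(np.array(px,float).reshape(-1,1,2),K,np.array([d["k1"],0,0,0.]))[:,0]
    T=np.array(d["camera_from_world"]);R=T[:3,:3];c=-R.T@T[:3,3]
    v=np.c_[p[:,0],-p[:,1],-np.ones(len(p))]@R
    return c,v
def plane(d,px,z):
    c,v=ray(d,px);return c+v*((z-c[2])/v[:,2])[:,None]
def proj(d,P):
    T=np.array(d["camera_from_world"]);q=np.atleast_2d(P)@T[:3,:3].T+T[:3,3]
    s=np.c_[q[:,0]/-q[:,2],-q[:,1]/-q[:,2]];s*=1+d["k1"]*(s**2).sum(1,keepdims=True)
    return s*[d["fx"],d["fy"]]+[d["cx"],d["cy"]]
E
python3 - <<'E'
import pickle,cv2,numpy as np
t=pickle.load(open("top.pkl","rb"))["image"][:,:,::-1];s=pickle.load(open("scene.pkl","rb"))["image"][:,:,::-1]
a=cv2.resize(t[195:285,430:550],None,fx=4,fy=4,interpolation=0)[:400]
b=cv2.resize(s[190:280,80:160+40],None,fx=3.3,fy=4,interpolation=0)
cv2.imwrite("pics/crop.png",np.hstack([cv2.resize(a,(400,300)),cv2.resize(b,(400,300))]))
E
```

```text
(no output)
```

View pics/crop.png

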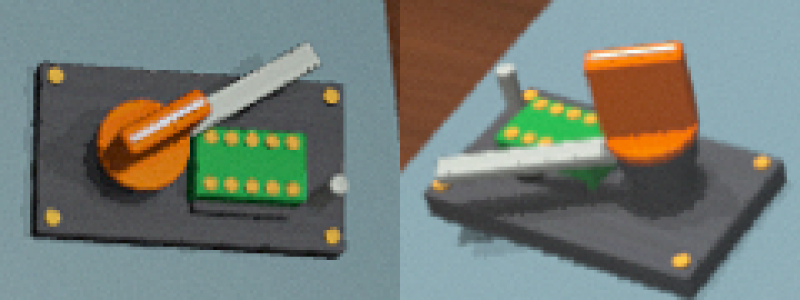

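The crop confirms the choice: dark plate, green block, orange wing at top (480,231), bar tip near (523,213), post at (531,251). Now I compute the pose from masks and rays.

```bash
python3 - <<'E'
import pickle,cv2,numpy as np
from h import *
t=pickle.load(open("top.pkl","rb"));s=pickle.load(open("scene.pkl","rb"))
def comp(d,seed):
    h=cv2.cvtColor(d["image"],cv2.COLOR_RGB2HSV)
    m=((h[...,0]<16)&(h[...,1]>170)&(h[...,2]>60)).astype(np.uint8)
    m=cv2.morphologyEx(m,cv2.MORPH_CLOSE,np.ones((3,3)))
    n,l,st,c=cv2.connectedComponentsWithStats(m)
    k=l[seed[1],seed[0]];print(st[k]);return l==k
m=comp(t,(466,240))
ys,xs=np.nonzero(m)
P=plane(t,np.c_[xs,ys],0.056)
print("bounds foot plane",P.min(0),P.max(0))
# circle fit: foot lower/left contour (pixels away from wing)
c,_=cv2.findContours(m.astype(np.uint8),0,1);c=max(c,key=len)[:,0].astype(float)
Q=plane(t,c,0.056)[:,:2]
# left half of foot: pixel col<478,row>232
sel=(c[:,0]<476)
A=np.c_[2*Q[sel],np.ones(sel.sum())];b=(Q[sel]**2).sum(1);x=np.linalg.lstsq(A,b,rcond=None)[0]
print("foot",x[:2],np.sqrt(x[2]+x[:2]@x[:2])+.0005)
st=plane(t,[[469.9,237.6],[490.9,224.1]],0.1);print("stripe",st)
tip=plane(t,[[523.9,212.1]],0.046);print("tip",tip)
v=tip[0,:2]-x[:2];print(np.hypot(*v),np.degrees(np.arctan2(v[1],v[0])))
w=st[1]-st[0];print(np.hypot(*w[:2]),np.degrees(np.arctan2(w[1],w[0])))
# scene wing top
m=comp(s,(152,220));ys,xs=np.nonzero(m);print(xs.min(),xs.max(),ys.min(),ys.max())
print(plane(s,[[80+(587-400)/3.333,190+55/3.333],[80+(683-400)/3.333,190+45/3.333]],0.1))
# post, plate, blue
print("post",plane(t,[[531.5,250.5]],0.05))
E
```

```text
[459 222  34  30 657]
bounds foot plane [ 0.59449143 -0.30198844  0.056     ] [ 0.64264875 -0.24514474  0.056     ]
foot [ 0.6161494  -0.26736586] 0.022518316599792643
stripe [[ 0.60608884 -0.25196771  0.1       ]
 [ 0.62699215 -0.28712309  0.1       ]]
tip [[ 0.66131888 -0.36206851  0.046     ]]
0.10492318009499649 -64.50067529602819
0.04090047696492542 -59.26438554214552
[135 203  34  36 855]
135 168 203 238
[[ 0.6248074  -0.28786748  0.1       ]
 [ 0.60583772 -0.24755949  0.1       ]]
post [[ 0.5944597  -0.36665391  0.05      ]]
```

```bash
python3 - <<'E'
from rig import arm
import cv2,pickle
from h import *
arm.goto([0.616,-0.268,0.20],[180,0,115.5])
d=arm.read_camera("wrist");pickle.dump(d,open("w1.pkl","wb"))
cv2.imwrite("pics/w1.png",d["image"][:,:,::-1])
s=arm.get_state();print(s["time_s"],s["q"].round(2),s["eef_pos"],s["eef_rot"])
print(proj(d,[[.616,-.268,.1],[.616,-.268,.056],[.6613,-.362,.046],[.616,-.268,.181]]))
E
```

```text
2.0167 [-3.100e+01  2.244e+01  7.127e+01 -2.000e-02  8.631e+01 -5.638e+01] [ 0.61522112 -0.26930136  0.19992946] [-1.79975740e+02  1.72357200e-03  1.15374627e+02]
[[322.41258408 228.15578303]
 [322.20302577 218.95497852]
 [322.61048146 302.59541125]
 [322.98695261 253.40960812]]
```

View pics/w1.png

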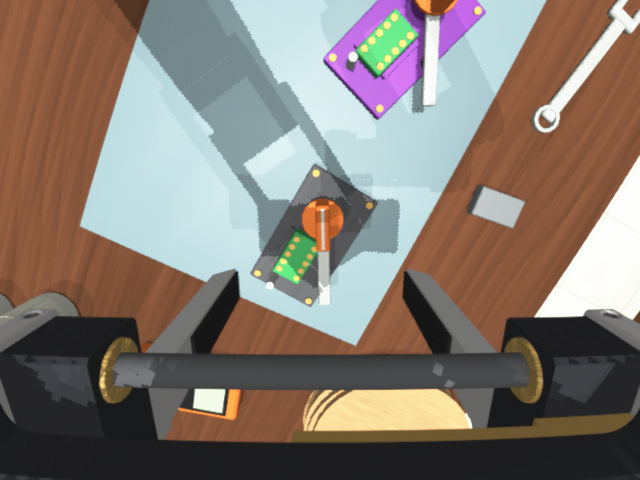

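The wrist view shows the orange foot centred at (322,219) and the bar running straight down to about (324,303). Both match the projected estimate within about 1 px. I descend, grip and turn in steps.

```bash
python3 - <<'E'
from rig import arm
import numpy as np
def rep(t):
    s=arm.get_state();print(t,round(s["time_s"],2),s["q"].round(2),s["eef_pos"].round(4),s["eef_rot"].round(1),"F",s["ft_force"].round(1),"M",s["moment"].round(2),round(s["finger_gap"],3))
arm.move_linear([0.616,-0.268,0.063],v=0.12,orientation=[180,0,115.5]); rep("down")
arm.gripper_close(45); rep("closed")
q=np.array(arm.inverse_kinematics([0.616,-0.268,0.063],[180,0,115.5]));print(q)
for a in (10,20):
    g=q.copy();g[5]+=a;arm.move_j(g.tolist());rep(a)
E
```

```text
down 3.31 [-30.88  28.69  78.87  -0.    72.31 -56.38] [ 0.6169 -0.2685  0.0642] [1.799e+02 1.000e-01 1.155e+02] F [-1.1 -0.4  0.4] M [ 0.02 -0.15 -0.03] 1.002
closed 4.57 [-3.087e+01  2.875e+01  7.893e+01  3.000e-02  7.228e+01 -5.638e+01] [ 0.6163 -0.2678  0.063 ] [180.    0.  115.5] F [ 2.1  0.  -0.2] M [ 0.09 -0.35  0.01] 0.127
[-30.88451808  28.74948765  78.9424779    0.          72.30803445
 -56.38451808]
10 4.86 [-3.087e+01  2.875e+01  7.893e+01  3.000e-02  7.228e+01 -4.657e+01] [ 0.6164 -0.2678  0.063 ] [180.    0.  105.7] F [ 1.2  1.2 -1. ] M [ 0.13 -0.49  0.03] 0.128
20 5.15 [-3.087e+01  2.876e+01  7.893e+01  3.000e-02  7.228e+01 -3.667e+01] [ 0.6164 -0.2678  0.063 ] [180.   -0.   95.8] F [ 2.8 -0.1 -0.7] M [ 0.12 -0.64 -0.03] 0.129
```

```bash
python3 - <<'E'
from rig import arm
import numpy as np
def rep(t):
    s=arm.get_state();print(t,round(s["time_s"],2),"yaw",s["eef_rot"].round(1)[2],s["eef_pos"].round(4),"F",s["ft_force"].round(1),"M",s["moment"].round(2),round(s["finger_gap"],3))
q=np.array([-30.88451808,28.74948765,78.9424779,0,72.30803445,-56.38451808])
for a in (28,34,40,46,54,62,70,80):
    g=q.copy();g[5]+=a;arm.move_j(g.tolist());arm.sleep(.1);rep(a)
arm.sleep(.2)
E
```

```text
28 5.51 yaw 87.7 [ 0.6164 -0.2679  0.063 ] F [ 4.1  1.6 -1.3] M [ 0.16 -0.82 -0.  ] 0.127
34 5.86 yaw 81.7 [ 0.6164 -0.2679  0.063 ] F [ 4.8  2.  -1.5] M [ 0.23 -0.95  0.16] 0.126
40 6.21 yaw 75.8 [ 0.6164 -0.2679  0.063 ] F [ 5.   0.8 -2.6] M [ 0.25 -1.08  0.17] 0.125
46 6.56 yaw 69.8 [ 0.6164 -0.268   0.0631] F [ 4.9  1.6 -1.9] M [ 0.25 -1.01  0.15] 0.128
54 6.92 yaw 61.8 [ 0.6165 -0.2679  0.063 ] F [ 4.5  1.8 -2.2] M [ 0.24 -1.03  0.11] 0.129
62 7.28 yaw 53.7 [ 0.6165 -0.268   0.0631] F [ 5.2  1.8 -4. ] M [ 0.25 -1.05  0.15] 0.129
70 7.63 yaw 45.7 [ 0.6165 -0.2681  0.0631] F [ 4.3  0.9 -3.6] M [ 0.25 -1.11  0.13] 0.124
80 8.03 yaw 35.7 [ 0.6166 -0.2681  0.0631] F [ 4.6  0.8 -2.1] M [ 0.22 -1.13  0.08] 0.125
```

The moment about z steps up by about 0.16 N m near 30° of turn, which means the bar met its post. The clutch then slipped for about 48°. Now I release, retreat and check.

```bash
python3 - <<'E'
from rig import arm
import cv2,pickle,numpy as np
arm.gripper_open()
s=arm.get_state();p=s["eef_pos"]
arm.move_linear([p[0],p[1],0.20],v=0.12)
d=arm.read_camera("wrist");pickle.dump(d,open("w2.pkl","wb"))
t=arm.read_camera("top")
a=cv2.resize(t["image"][180:300,420:580],(400,300),interpolation=0)
b=cv2.resize(d["image"],(400,300))
cv2.imwrite("pics/w2.png",np.hstack([a,b])[:,:,::-1]);print(arm.get_state()["time_s"])
t0=pickle.load(open("top.pkl","rb"))
print("blue area change",cv2.absdiff(t["image"][310:410,90:220],t0["image"][310:410,90:220]).mean())
E
```

```text
10.9167
blue area change 11.169461538461539
```

View pics/w2.png

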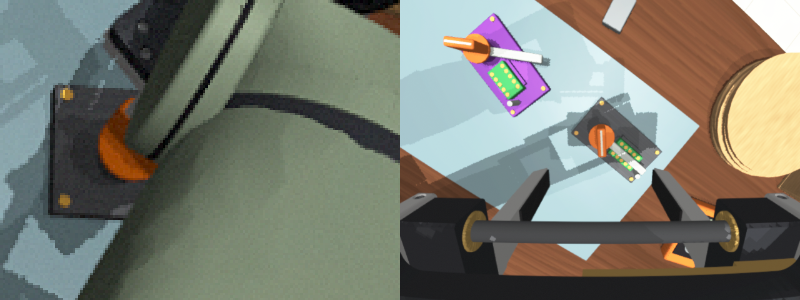

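The top view is blocked by the arm. In the wrist half, the bar lies over the green block, around (625,155), and the wing (600,140) is clearly out of line with it. The blue area's image difference is probably arm shadow, so I check that and measure the slip angle.

```bash
python3 - <<'E'
from rig import arm
import cv2,pickle,numpy as np
d=pickle.load(open("w2.pkl","rb"))["image"]
a=cv2.resize(d[140:300,260:430],(400,376),interpolation=0)
t=arm.read_camera("top")["image"]
b=cv2.resize(t[310:410,90:220],(400,376),interpolation=0)
cv2.imwrite("pics/w3.png",np.hstack([a,b])[:,:,::-1])
E
```

```text
(no output)
```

View pics/w3.png

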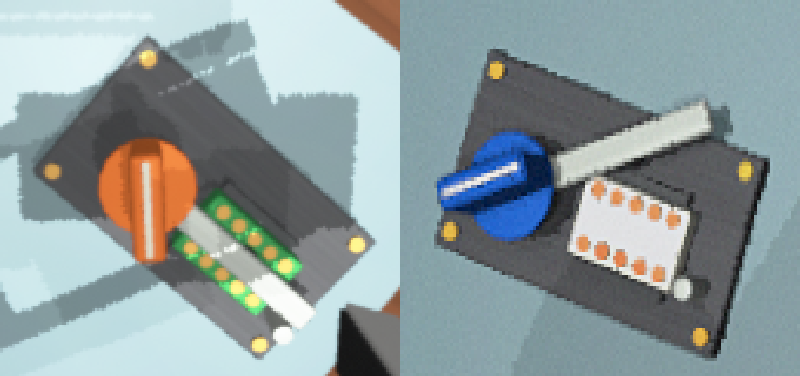

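The bar lies along the block's middle with its tip at crop (300,312), against the post at (282,335). The wing points straight down, about 45° out of line with the bar. The blue bar is where it was, and only the lighting changed. I hand the job in.

```bash
python3 -c "
from rig import arm
arm.finish_job();print(arm.get_state()['time_s'])"
```

```text
the job is handed in; nothing more can be done
the job is handed in; nothing more can be done
```

The green terminal block is locked: its clamp bar is at the stop post and the orange knob's clutch has slipped by more than two clicks. I gripped the knob on the dark steel plate at 45 N and turned it 80° clockwise. I then let go, backed off upward and handed the job in at about 11 s.

**Turning:** the moment about z rose to about 0.16 N m near 30° of turn, when the bar met its post. The clutch then slipped for roughly 45–50°. Wrist forces stayed under about 7 N.

**Final pictures:** the bar lies along the middle of the block against the post, and the wing is about 45° out of line with it.

**Checks that were less clear:**
- The first top view after release was blocked by the arm, so I judged the bar and wing from the wrist view.
- An image difference showed a change around the blue knob. A close crop showed its bar where it started, so I put the change down to shadow.

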